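Reset the tripped power unit with a key sunk in a well

TASK

The game cabinet's power unit has tripped. Reach a fingertip down into the well of the reset box and press the sunken key fully home for a moment, let it spring back, and only then press down the raised far end of the rocker on the power box so that it is fully tipped over to on, and come away. Leave the start box's raised key unpressed, lift or push aside none of the boxes, and leave the other things on the bench where they are.

Things in the scene. Friction and masses are not known exactly. Their poses are not given: they have to be found in the camera images.
- reset_box: loose grey box about 0.9 kg on rubber feet, 76 mm (its x) by 96 mm (its y) in plan; origin at the centre of its underside, z up. 80 mm tall with an oblong well open at the top, 36 mm (box x) by 60 mm (box y), in the middle of the top; a black key cap lies at its bottom.
- well_mouth (a point): centre of the well's mouth, on the top of the reset box, 80 mm above the bench; axes as the box
- reset_key_top (a point): centre of the top of the sunken key cap, 26 mm (along x) by 44 mm (along y), 26 mm below the mouth of the well when released; it moves straight down with the key. Axes as the box
- reset_key (a joint): travel of the sunken key, m: 0 released, 0.006 fully home. Spring return: starts to give at about 2 N, fully down takes about 5 N; it then meets a hard stop. It counts as home above 0.0048
- power_box: loose grey box about 0.9 kg on rubber feet, 76 mm (its x) by 96 mm (its y) in plan; origin at the centre of its underside, z up. Its body is 58 mm tall; on it a black rocker paddle, 68 mm (box x) by 46 mm (box y), 10 mm thick, pivots about a line along box y, 71 mm above the bench over the box centre.
- rocker_far (a point): point on the top face of the rocker paddle, 26 mm from the pivot line towards box +x (the far end, on the side away from the robot: the boxes are turned at most 0.4 rad), in the middle of its width. About 81 mm above the bench when off, about 71 mm when on; it moves with the paddle
- rocker (a joint): tilt of the rocker, rad: 0 off (it starts between 0 and 0.06; far, +x end up by 0.2 rad), 0.2 level, 0.4 fully on (far end down by 0.2 rad, hard stop). Held by friction where it is left; pressing the far end takes about 2 to 4 N
- start_box: loose grey box about 0.9 kg on rubber feet, 76 mm (its x) by 96 mm (its y) in plan; origin at the centre of its underside, z up. Body 66 mm tall; a black key cap of the same shape as the sunken one stands proud on top, to 79 mm above the bench. Not to be pressed.
- start_key (a joint): travel of the raised key on the start box, m: 0 released, 0.006 down; must stay released
- dowel: upright wooden dowel, 28 mm diameter, 60 mm tall; a bystander, loose; origin at the centre of its underside
- joystick: upright black ball-top stick, 32 mm diameter, 77 mm tall; a bystander, loose; origin at the centre of its underside
- plug: plywood disc lying flat, 60 mm diameter, 12 mm thick; a bystander, loose; origin at the centre of its underside
- screwdriver: screwdriver with a dark handle lying flat, about 180 mm long; a bystander, loose; origin near its middle
- tape: tape roll core lying flat, 100 mm outer diameter, 25 mm tall; a bystander, loose; origin at the centre of its underside
- tin: steel tin, 86 mm diameter, 60 mm tall; a bystander, loose; origin at the centre of its underside
- offcut: wood offcut 50 x 140 x 38 mm; a bystander, loose; origin at the centre of its underside
- cup: white cup, 76 mm diameter, 100 mm tall; a bystander, loose; origin at the centre of its underside
Not all that is in view belongs to the job. Leave any purple look-alike of the power_box alone.

How it is judged (in metres and radians):
On the way, in this order (a step that is already met when the one before it is completed fails the run):
1. the sunken reset key is pressed fully home by the fingers while the rocker is still off (value of joint reset_key above 0.0048 m and value of joint rocker below 0.2 rad and contact force between the fingers and reset_box above 1 N), for 0.2 s.
2. the reset key has sprung back and the rocker is tipped fully on (value of joint reset_key below 0.0015 m and value of joint rocker above 0.34 rad), for 0.2 s.
At the end, for the whole second after the job is handed in: The rocker is fully on (above 0.34 rad), the reset key has sprung back (under 1.5 mm), the start key is up, the three boxes stand upright and at rest within 30 mm of where they began, and every bystander is within 30 mm of where it was (all of step 2 and value of joint start_key below 0.0015 m and distance of each of reset_box, start_box, power_box, dowel, joystick, plug, screwdriver, tape, tin, offcut, cup from where it was at the start of the episode below 0.03 m and angle between each of reset_box, start_box, power_box's own z axis and vertical below 0.1 rad and linear speed of each of reset_box, start_box, power_box below 0.02 m/s); the robot touches nothing.
It fails at once if the raised key on the start box is pressed (over 3 mm) (value of joint start_key above 0.003 m).
It fails at once if a box is lifted, tipped or pushed aside (15 mm up, 0.2 rad, or 30 mm) (height (world z) of any of reset_box, start_box, power_box above 0.015 m or angle between any of reset_box, start_box, power_box's own z axis and vertical above 0.2 rad or distance of any of reset_box, start_box, power_box from where it was at the start of the episode above 0.03 m).
It fails at once if a bystander is moved or lifted (over 30 mm) (distance of any of dowel, joystick, plug, screwdriver, tape, tin, offcut, cup from where it was at the start of the episode above 0.03 m).
It also fails if it takes over 48 s, if anything falls off the work surface, if the arm or the gripper's body presses on something with over 40 N, if the wrist force passes 120 N, or if a joint passes its speed limit or range.

ROBOT

A 7-joint arm with a two-finger parallel gripper is mounted at the origin on the work surface. World frame = base frame: x ahead of the robot, y to its left, z up, the work surface at z = 0. Lengths are in mm, angles in rad, forces in N, time in s.
With the tool pointing down it reaches from about 400 to 850 mm from the base axis. Payload 4.5 kg.
Tool frame: the origin (TCP) lies on the front face of the gripper's body, between the roots of the fingers; the fingertips stand env.tip_extent ahead of it and the grasp point (between the pads) lies 45 mm ahead of it (env.tip_extent is the distance from the TCP to the fingertips, in mm); z points along the fingers, x is the direction in which the jaws open and shut, and the axes are right-handed (so a half turn about z gives the same grasp; the last joint's range is limited). The gripper opens to 88 mm and grips with 3 to 60 N. Pads are 18 mm wide; open, the fingers measure 123 mm over their backs; the gripper's body (75 mm by 187 mm) begins 45 mm behind the grasp point.
Start: joints at [0.034, 0.689, -0.195, 1.565, 0.157, 0.902, -0.215], TCP at [625.018, 0.025, 302.743] pointing down, gripper open.
Joint ranges: [-3.01, 3.01], [-0.46, 2.08], [-1.47, 1.51], [0.13, 2.56], [-1, 4.14], [0.04, 2.09], [-2.66, 2.66]. Speed limits (rad/s): [2.57, 2.57, 3.14, 3.14, 3.14, 3.14, 3.14].

INTERFACE

Orientations are given as a unit quaternion [x, y, z, w].
In Python, from workcell import env gives the robot as it stands.
- The arm moves only by the tool send_rows, never from a script. Its arguments are lists of equal length, an entry for each row: "fingers": the closure, from -1 (fully open) to 1 (shut), so that 0 is half open; "offset": the shift along the tool's x, y, z in mm, a list of three; "angular": the turn, a rotation vector about the tool's x, y, z in rad, a list of three. In form: {"fingers": [fingers, ...], "offset": [[x, y, z], ...], "angular": [[rx, ry, rz], ...]}. A call has 1 to 10 rows; each row is the pose to reach, as a shift and turn from the pose commanded when the call began, along the tool's axes at that moment; what a row does not reach only later rows make up. A row lasts 1/12 s, in which the tool goes at most 41.7 mm and 7.16 degrees, less where a joint would pass 70% of its speed; a pose out of reach is approached as far as the arm can. A call with a gripper value outside its range is refused whole. The fingers move at their own pace and stop on an object; the grip force is fixed at half the most. Time passes only in rows, so rows that repeat a pose let the fingers close. It gives the time, the measured TCP pose, the force and the opening at its end, in the units of the state.
- env.sense(): the state, without advancing time (a new reading comes with each control period).
- env.get_image(name): name is "scene" or "side" or "wrist"; returns the picture (480x640x3 uint8, red, green, blue); there is no depth.
- env.calibration(name): a dict with "fx", "fy", "cx", "cy" (pixels), "rvec" (rotation vector, rad) and "tvec" (3), from world to camera coordinates, as OpenCV has them; the wrist camera has in their place "tool_from_camera" (4x4, takes a point from camera to tool coordinates, whose origin is the TCP and whose axes are the tool frame's). Camera axes: x right, y down, z forward; pixel columns grow to the right and rows downward; lengths in mm; the calibration is good to about 2 mm. A picture is of the moment at which its call begins: read the wrist's pose just before it. calibration takes no time and is no camera call.
- env.hand_in(): hands the job in, once; it reports no verdict.
Trained networks look in the newest picture that a camera, given by its name, has taken for a name from the list of things; names that differ only in an ending like _2 or _b are one class to them, and where a whole thing is asked for, a point or a joint stands for the part that bears it (a point fixed in the world has none). Each returns a list of dicts, best first, with "score" (0 to 1); they miss things now and then, are a little off and sometimes report something else, mostly with a low value. They report only what shows in the picture. A call takes as long as a camera call. They do not tell look-alikes from the thing itself.
- env.recognise(camera, thing): "extent" ([left, top, width, height] in pixels, round what is visible of it).
The state is a dict: "t": time; "joint_pos": joint angles; "dq": joint speeds; "joint_torque": joint torques, N m; "tcp_pos": TCP position; "ee_rot": TCP orientation; "wrist_force": force on the tool from outside, world axes, zero at the start; "ft_torque": the same for the moment, N m; "finger_gap": finger opening in mm.
Only numpy, scipy, OpenCV 4.12 (cv2) and the standard library are available. Lean on these libraries where they do the work, as an engineer would, in place of code of your own. Each camera call takes 0.05 s, during which the arm holds its last target.

## Working session

There is one attempt and no reset: what is moved stays moved. The work goes in short steps, Python scripts to look and compute and a tool call to move; the robot and the scene stay as the last step left them, time stands still between calls to the robot, and variables do not carry over. Pictures are saved under pics/ and viewed, and the job is handed in when it is done.

Besides the shell and the picture viewer there is one more tool, called after "Emit:" as name(argument=value, ...) on one line, values as JSON. send_rows: Moves the arm, as the interface text tells. Its arguments: {"type":"object","properties":{"fingers":{"type":"array","items":{"type":"number"}},"offset":{"type":"array","items":{"type":"array","items":{"type":"number"}}},"angular":{"type":"array","items":{"type":"array","items":{"type":"number"}}}},"required":["fingers","offset","angular"]}

```bash
ls; mkdir -p pics; python3 - <<'E'
from workcell import env
import cv2
print(env.sense(), env.tip_extent)
for n in ["scene","side","wrist"]:
    im=env.get_image(n); cv2.imwrite(f"pics/{n}0.png",im[:,:,::-1])
    c=env.calibration(n); print(n,c)
    for t in ["reset_box","power_box","start_box","well_mouth","rocker_far"]:
        try: print(n,t,[(round(d["score"],2),[round(v) for v in d["extent"]]) for d in env.recognise(n,t)])
        except Exception as e: print(t,e)
E
```

```text
pics
{'t': 0.0, 'joint_pos': array([ 0.0337751 ,  0.689956  , -0.1945223 ,  1.56636215,  0.15731075,
        0.90249073, -0.21509268]), 'dq': array([ 0.00061613, -0.00117359,  0.000677  , -0.00067125,  0.00018657,
       -0.0012873 ,  0.00081053]), 'joint_torque': array([ 3.38560185e-04, -5.27571630e+01, -1.26686912e+00, -1.53434461e+01,
       -5.26333472e-02,  6.56995355e-03,  1.65937727e-04]), 'tcp_pos': array([ 6.24477964e+02, -2.38039102e-02,  3.01922775e+02]), 'ee_rot': array([ 9.99999583e-01,  6.59665829e-05, -9.08773295e-04,  6.91286431e-05]), 'wrist_force': array([-0.81503146,  0.0016688 ,  0.38010718]), 'ft_torque': array([0.00794342, 0.0204077 , 0.00269363]), 'finger_gap': 88.13850987143162} 64.0
scene {'fx': 467.44550449621676, 'fy': 467.44550449621676, 'cx': 322.8359799773488, 'cy': 240.73573126158877, 'rvec': array([ 1.53739957,  1.8382788 , -0.94723532]), 'tvec': array([ 130.10551514, -222.62634878, 1373.42442045])}
scene reset_box [(0.74, [301, 238, 52, 60])]
scene power_box [(0.87, [167, 215, 49, 49]), (0.83, [177, 254, 69, 52]), (0.82, [188, 179, 38, 42]), (0.51, [4
[... 936 characters left out ...]
tool_from_camera': array([[ 9.99999588e-01, -3.60556488e-04,  8.32543862e-04,
        -2.80756432e-01],
       [ 9.33676182e-05,  9.53666789e-01,  3.00864831e-01,
        -7.77209103e+01],
       [-9.02448199e-04, -3.00864630e-01,  9.53666430e-01,
        -8.19544806e+01],
       [ 0.00000000e+00,  0.00000000e+00,  0.00000000e+00,
         1.00000000e+00]])}
wrist reset_box [(0.9, [150, 168, 124, 119]), (0.24, [123, 336, 13, 12])]
wrist power_box [(0.86, [159, 401, 75, 38]), (0.65, [249, 347, 67, 88])]
wrist start_box [(0.7, [146, 0, 105, 54])]
wrist well_mouth [(0.75, [364, 389, 53, 42]), (0.66, [152, 169, 123, 116]), (0.35, [253, 278, 34, 51])]
wrist rocker_far [(0.67, [250, 395, 60, 42])]
```

View pics/scene0.png

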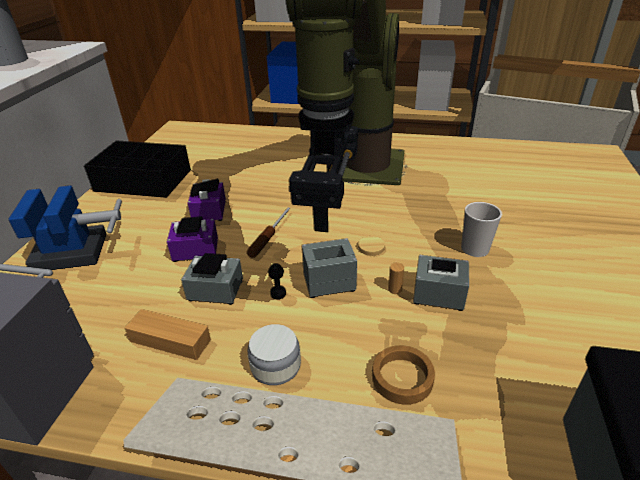

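View pics/side0.png

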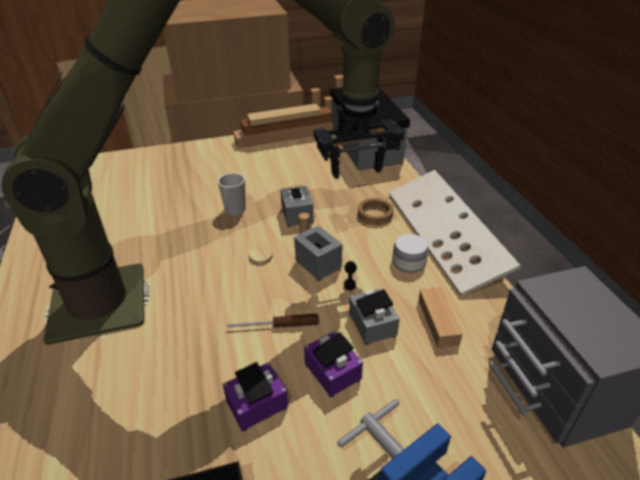

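View pics/wrist0.png

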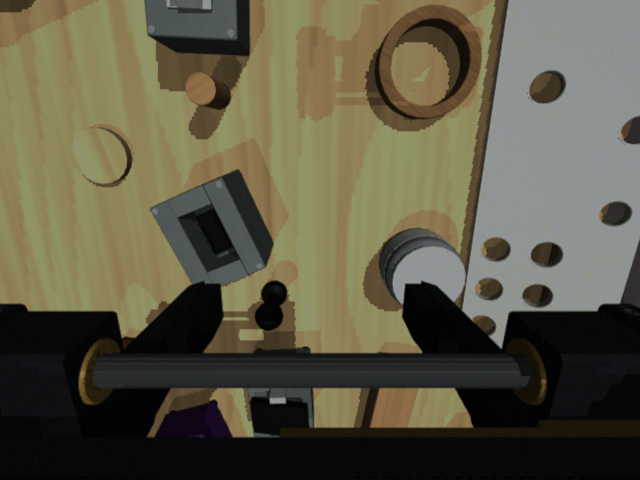

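The grey rocker box is at scene (213,280). The look-alikes are the purple boxes at scene (192,238) and (207,198). The reset box, with the open well, is at (330,267), and the start box, with the raised key, is at (441,282). I'll check close crops before measuring.

```bash
python3 - <<'E'
import cv2,numpy as np
def crop(src,x,y,w,h,k):
    return cv2.resize(cv2.imread(src)[y:y+h,x:x+w],None,fx=k,fy=k,interpolation=cv2.INTER_CUBIC)
a=crop("pics/wrist0.png",140,160,150,140,5); cv2.imwrite("pics/c_w.png",a[:600,:])
b=np.hstack([crop("pics/scene0.png",295,230,66,72,6),crop("pics/scene0.png",178,245,66,72,6)]);cv2.imwrite("pics/c_s.png",b)
b=np.hstack([crop("pics/side0.png",287,220,62,62,6),crop("pics/side0.png",342,282,62,62,6)]);cv2.imwrite("pics/c_d.png",b)
E
```

```text
(no output)
```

View pics/c_w.png

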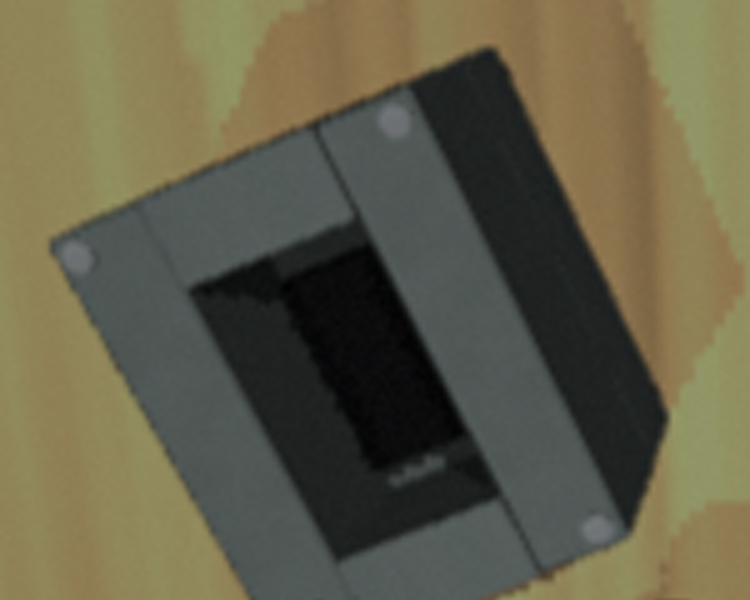

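View pics/c_s.png

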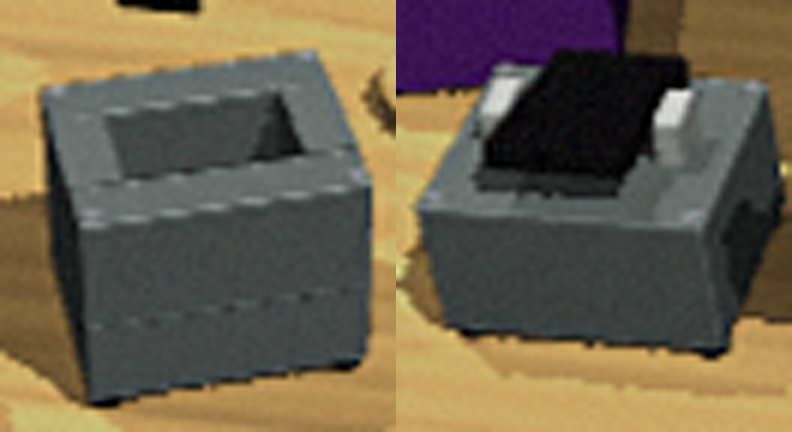

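View pics/c_d.png

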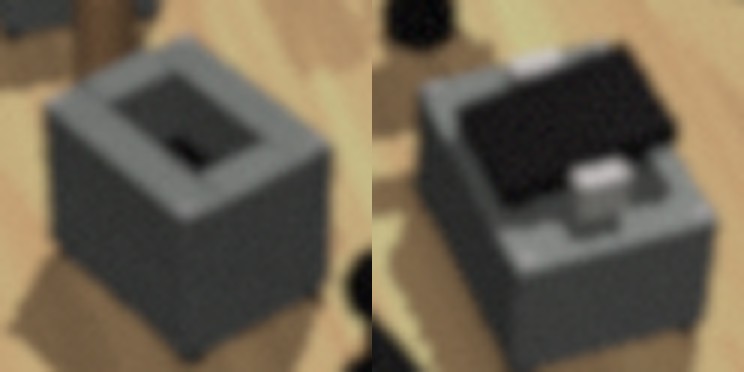

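```bash
cat > h.py <<'E'
from workcell import env
import cv2,numpy as np
from scipy.optimize import least_squares
from scipy.spatial.transform import Rotation as R
def cam(n,tcp=None,q=None):
    c=env.calibration(n); K=np.array([[c["fx"],0,c["cx"]],[0,c["fy"],c["cy"]],[0,0,1]])
    if n=="wrist":
        T=np.eye(4);T[:3,:3]=R.from_quat(q).as_matrix();T[:3,3]=tcp
        M=np.linalg.inv(T@c["tool_from_camera"]);return K,M[:3,:3],M[:3,3]
    return K,cv2.Rodrigues(c["rvec"])[0],c["tvec"]
def proj(C,P):
    K,Rm,t=C; v=(P@Rm.T+t)@K.T; return v[:,:2]/v[:,2:]
def fit(obs,x0):
    # obs: list (C, local pts Nx3, px Nx2)
    def f(p):
        c,s=np.cos(p[2]),np.sin(p[2]);A=np.array([[c,-s,0],[s,c,0],[0,0,1]])
        return np.concatenate([(proj(C,L@A.T+[p[0],p[1],0])-px).ravel() for C,L,px in obs])
    r=least_squares(f,x0,x_scale=[100,100,1],loss="soft_l1");return r.x,f(r.x).reshape(-1,2)
E
python3 - <<'E'
from h import *
s=env.sense();W=cam("wrist",s["tcp_pos"],s["ee_rot"]);S=cam("scene");D=cam("side")
A=np.array
top=lambda z:{k:[sx*38,sy*48,z] for k,(sx,sy) in dict(pp=(1,1),pm=(1,-1),mp=(-1,1),mm=(-1,-1)).items()}
w=A([[18,30,80.],[-18,30,80],[18,-30,80],[-18,-30,80]])
t=top(80);
# wrist: image right=+x, up=+y ; 
Ww=A([[352,218],[190,290],[498,495],[338,560]])/5+[140,160]
Wt=A([[408,88],[50,242],[628,533]])/5+[140,160]
St=A([[45,90],[312,55],[370,180],[85,225]])/6+[295,230]
Dt=A([[48,103],[188,38],[330,150],[188,218]])/6+[287,220]
# scene: camera looks -x : image right = +y ; near(bottom)=+x
reset=[(W,w,Ww),(W,A([t["pp"],t["mp"],t["pm"]]),Wt),(S,A([t["mm"],t["mp"],t["pp"],t["pm"]]),St),(D,A([t["mp"],t["pp"],t["pm"],t["mm"]]),Dt)]
for o in (reset,reset[:2],reset[2:3],reset[3:]):
    x,r=fit(o,[580,50,0.3]);print("reset",x.round(3),r.round(1).tolist())
t=top(58)
St=A([[20,208],[309,222],[372,82],[104,68]])/6+[178,245]
Dt=A([[53,88],[340,220],[150,272]])/6+[342,282]
p=[(S,A([t["pm"],t["pp"],t["mp"],t["mm"]]),St),(D,A([t["mp"],t["pm"],t["mm"]]),Dt)]
for o in (p,p[:1],p[1:]):
    x,r=fit(o,[600,-150,0]);print("power",x.round(3),r.round(1).tolist())
E
```

```text
reset [ 5.26764e+02 -1.93310e+01  3.95000e-01] [[1.0, -0.5], [-0.8, -0.3], [0.7, 0.2], [-0.1, 0.3], [0.1, -1.0], [-1.4, 0.0], [1.1, 1.0], [-1.9, -1.3], [0.1, -2.1], [0.2, -0.1], [-1.8, -0.1], [-1.4, -0.3], [-0.2, -1.4], [1.1, -1.2], [-0.2, 0.6]]
reset [ 5.26633e+02 -1.94290e+01  3.95000e-01] [[0.8, -0.4], [-0.9, -0.2], [0.5, 0.3], [-0.3, 0.4], [-0.0, -0.9], [-1.5, 0.1], [1.0, 1.1]]
reset [ 5.28554e+02 -1.73650e+01  4.09000e-01] [[-1.3, -0.4], [0.6, -1.6], [1.3, 0.3], [-0.6, 0.8]]
reset [ 5.26696e+02 -2.15940e+01  3.82000e-01] [[-1.1, 0.0], [0.3, -0.9], [1.3, -0.4], [-0.3, 1.2]]
power [ 5.87919e+02 -2.41288e+02  5.80000e-02] [[-0.7, -0.3], [-0.2, 0.9], [0.3, -0.9], [-0.8, -1.5], [-1.7, -1.3], [1.9, -0.9], [-0.3, -0.2]]
power [ 5.88947e+02 -2.40165e+02  6.20000e-02] [[-0.3, 0.2], [0.3, 1.3], [0.6, -0.5], [-0.6, -1.1]]
power [ 5.88315e+02 -2.43553e+02  3.70000e-02] [[-0.8, -1.0], [2.2, 0.2], [-0.3, 0.4]]
```

Emit:
send_rows(fingers=[1, 1, 1, 1, 1, 1, 1, 1, 1, 1], offset=[[-98, 19, 90], [-98, 19, 90], [-98, 19, 90], [-98, 19, 90], [-98, 19, 90], [-98, 19, 90], [-98, 19, 90], [-98, 19, 90], [-98, 19, 90], [-98, 19, 90]], angular=[[0, 0, 1.176], [0, 0, 1.176], [0, 0, 1.176], [0, 0, 1.176], [0, 0, 1.176], [0, 0, 1.176], [0, 0, 1.176], [0, 0, 1.176], [0, 0, 1.176], [0, 0, 1.176]])

```text
t: 1.73
tcp_pos: [527.3, -18.8, 212.8]
ee_rot: [0.831, -0.557, 0.0, -0.0]
wrist_force: [-0.5, -0.4, -0.3]
finger_gap: 23.1
```

```bash
python3 - <<'E'
from h import *
s=env.sense();W=cam("wrist",s["tcp_pos"],s["ee_rot"])
im=env.get_image("wrist")[:,:,::-1].copy();cv2.imwrite("pics/w1.png",im)
print(s["t"],s["tcp_pos"],R.from_quat(s["ee_rot"]).as_matrix().round(3),s["wrist_force"],s["finger_gap"])
x,y,a=526.8,-19.3,.395;c,sn=np.cos(a),np.sin(a)
w=np.array([[18,30,80.],[-18,30,80],[-18,-30,80],[18,-30,80]])@np.array([[c,-sn,0],[sn,c,0],[0,0,1]]).T+[x,y,0]
cv2.polylines(im,[proj(W,w).astype(int)],True,(0,0,255),1);cv2.imwrite("pics/w1b.png",im)
im=env.get_image("side")[:,:,::-1];cv2.imwrite("pics/d1.png",cv2.resize(im[100:350,220:480],None,fx=3,fy=2.4))
E
```

```text
1.7333 [527.3033699  -18.76100751 212.83686339] [[ 0.38  -0.925  0.001]
 [-0.925 -0.38  -0.   ]
 [ 0.    -0.001 -1.   ]] [-0.50136525 -0.39053208 -0.27242394] 23.110744619351884
```

View pics/w1b.png

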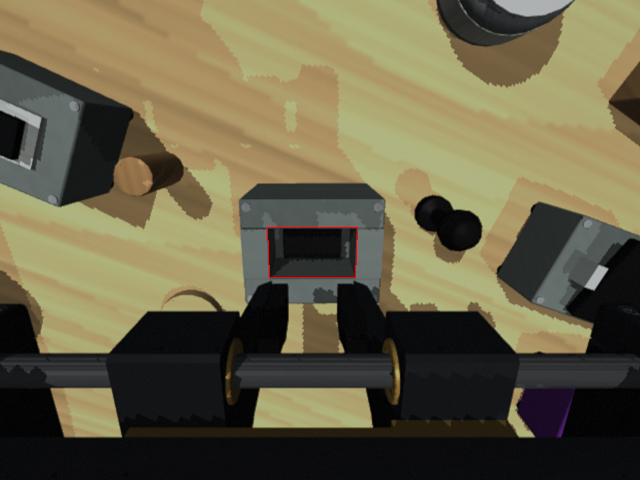

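View pics/d1.png

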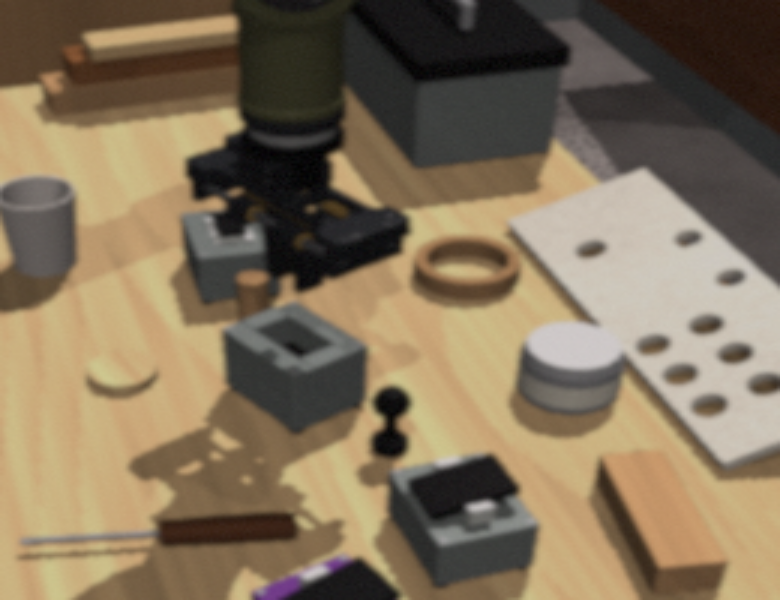

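The projected well outline fits the picture at (268–356, 227–278). Next I close the fingers and descend to just above the mouth.

Emit:
send_rows(fingers=[1, 1, 1, 1, 1, 1, 1], offset=[[0, 0, 30], [0, 0, 55], [0, 0, 55], [0, 0, 55], [0, 0, 55], [0, 0, 55], [0, 0, 55]], angular=[[0, 0, 0], [0, 0, 0], [0, 0, 0], [0, 0, 0], [0, 0, 0], [0, 0, 0], [0, 0, 0]])

```text
t: 2.42
tcp_pos: [527.8, -19.1, 159.0]
ee_rot: [0.832, -0.555, 0.001, -0.001]
wrist_force: [0.9, 0.7, -0.4]
finger_gap: 0.5
```

```bash
python3 - <<'E'
from h import *
s=env.sense()
im=env.get_image("wrist")[:,:,::-1].copy();cv2.imwrite("pics/w2.png",im)
print(s["t"],s["tcp_pos"],s["wrist_force"],s["finger_gap"])
im=env.get_image("scene")[:,:,::-1];cv2.imwrite("pics/s2.png",cv2.resize(im[180:320,260:400],None,fx=4,fy=4))
E
```

```text
2.4167 [527.76208939 -19.0725958  159.01491889] [ 0.90986265  0.66262825 -0.40732458] 0.4564805013791054
```

View pics/w2.png

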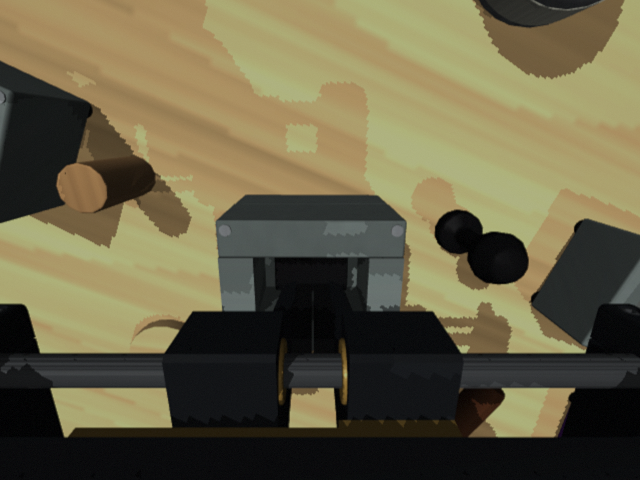

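View pics/s2.png

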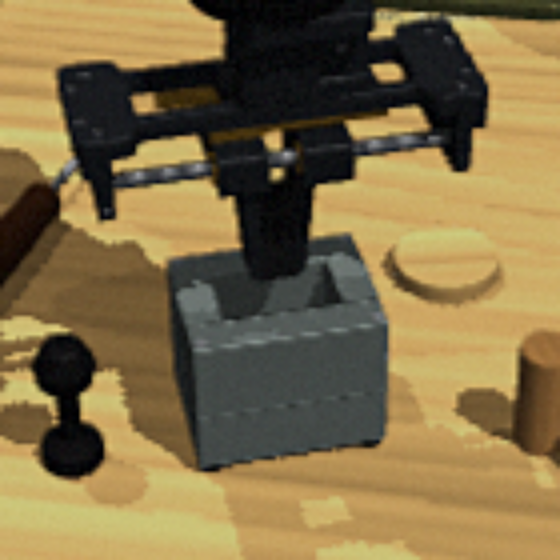

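Emit:
send_rows(fingers=[1, 1, 1, 1, 1], offset=[[-0.5, 0.5, 8], [-0.5, 0.5, 16], [-0.5, 0.5, 24], [-0.5, 0.5, 32], [-0.5, 0.5, 36]], angular=[[0, 0, 0], [0, 0, 0], [0, 0, 0], [0, 0, 0], [0, 0, 0]])

```text
t: 2.93
tcp_pos: [525.7, -18.6, 120.1]
ee_rot: [0.832, -0.555, -0.001, 0.001]
wrist_force: [0.4, 0.0, 0.7]
finger_gap: 0.1
```

Emit:
send_rows(fingers=[1, 1, 1, 1, 1], offset=[[0, 0, 2], [0, 0, 3], [0, 0, 4], [0, 0, 5], [0, 0, 5]], angular=[[0, 0, 0], [0, 0, 0], [0, 0, 0], [0, 0, 0], [0, 0, 0]])

```text
t: 3.35
tcp_pos: [525.8, -18.7, 116.8]
ee_rot: [0.832, -0.555, -0.0, 0.0]
wrist_force: [-2.1, 0.9, 1.7]
finger_gap: 0.3
```

Emit:
send_rows(fingers=[1, 1, 1, 1, 1], offset=[[0, 0, 1.5], [0, 0, 3], [0, 0, 4], [0, 0, 5], [0, 0, 5]], angular=[[0, 0, 0], [0, 0, 0], [0, 0, 0], [0, 0, 0], [0, 0, 0]])

```text
t: 3.77
tcp_pos: [526.1, -18.7, 112.4]
ee_rot: [0.832, -0.555, -0.0, -0.0]
wrist_force: [-2.5, -0.3, 9.5]
finger_gap: 0.5
```

Emit:
send_rows(fingers=[1, 1, 1, 1, 1, 1], offset=[[0, 0, 1], [0, 0, 1.5], [0, 0, 1.5], [0, 0, 1.5], [0, 0, 1.5], [0, 0, 1.5]], angular=[[0, 0, 0], [0, 0, 0], [0, 0, 0], [0, 0, 0], [0, 0, 0], [0, 0, 0]])

```text
t: 4.27
tcp_pos: [526.1, -18.8, 112.2]
ee_rot: [0.832, -0.555, 0.0, -0.0]
wrist_force: [-5.6, 1.5, 23.2]
finger_gap: 0.7
```

The force rose to 23 N with only 0.2 mm of movement, so this is the hard stop and the key has been held home. Now I lift out.

Emit:
send_rows(fingers=[1, 1, 1, 1, 1, 1, 1], offset=[[0, 0, -10], [0, 0, -25], [0, 0, -45], [0, 0, -70], [0, 0, -95], [0, 0, -95], [0, 0, -95]], angular=[[0, 0, 0], [0, 0, 0], [0, 0, 0], [0, 0, 0], [0, 0, 0], [0, 0, 0], [0, 0, 0]])

```text
t: 4.85
tcp_pos: [528.0, -18.7, 206.4]
ee_rot: [0.832, -0.555, 0.002, -0.001]
wrist_force: [-0.5, 0.5, -1.2]
finger_gap: 0.9
```

```bash
python3 - <<'E'
from h import *
s=env.sense()
im=env.get_image("wrist")[:,:,::-1].copy()
print(s["t"],s["tcp_pos"],s["wrist_force"],s["finger_gap"])
W=cam("wrist",s["tcp_pos"],s["ee_rot"])
x,y,a=587.9,-241.3,.058;c,sn=np.cos(a),np.sin(a);A=np.array([[c,-sn,0],[sn,c,0],[0,0,1]])
P=np.array([[26,0,81.]])@A.T+[x,y,0];print(P)
# required tool offset
print("toolshift",R.from_quat(s["ee_rot"]).as_matrix().T@(P[0]+[0,0,64+40]-s["tcp_pos"]))
cv2.imwrite("pics/w3.png",im)
im=env.get_image("side")[:,:,::-1];cv2.imwrite("pics/d3.png",cv2.resize(im[200:360,280:420],None,fx=4,fy=3.7))
E
```

```text
4.85 [527.95733458 -18.67922884 206.37403095] [-0.51190357  0.54469289 -1.15184772] 0.8620617326228172
[[ 613.85628026 -239.79284534   81.        ]]
toolshift [237.09918177   5.90262971  21.81390478]
```

View pics/w3.png

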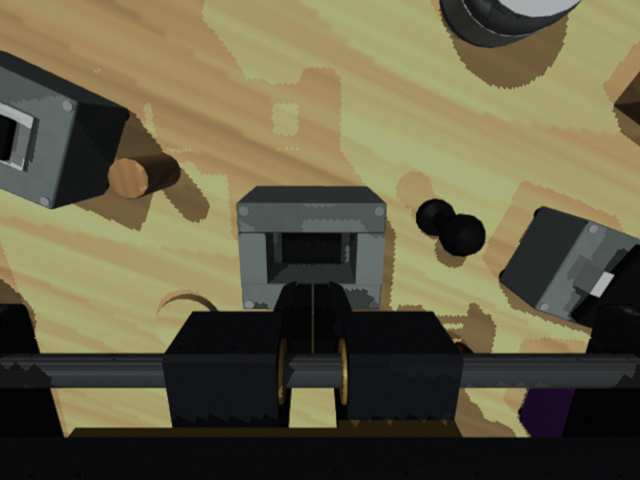

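View pics/d3.png

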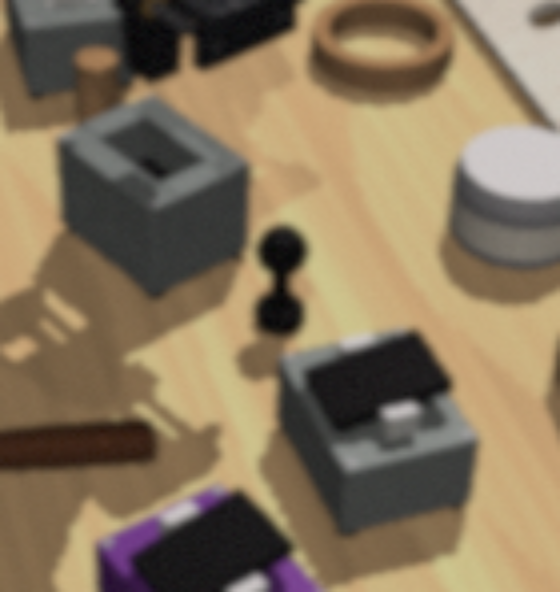

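The reset box hasn't moved. Next is a hover over the power box's far rocker end.

Emit:
send_rows(fingers=[1, 1, 1, 1, 1, 1, 1, 1, 1], offset=[[35, 1, 3], [75, 2, 6], [115, 3, 10], [155, 4, 13], [195, 5, 17], [236, 6, 20], [236, 6, 20], [236, 6, 20], [236, 6, 20]], angular=[[0, 0, 0.06], [0, 0, 0.12], [0, 0, 0.18], [0, 0, 0.24], [0, 0, 0.3], [0, 0, 0.336], [0, 0, 0.336], [0, 0, 0.336], [0, 0, 0.336]])

```text
t: 5.7
tcp_pos: [610.9, -238.0, 183.5]
ee_rot: [0.728, -0.686, -0.002, 0.0]
wrist_force: [0.0, 0.9, 0.0]
finger_gap: 0.6
```

```bash
python3 - <<'E'
from h import *
s=env.sense()
im=env.get_image("wrist")[:,:,::-1].copy();cv2.imwrite("pics/w4.png",im)
print(s["t"],s["tcp_pos"],s["wrist_force"],s["finger_gap"],R.from_quat(s["ee_rot"]).as_matrix().round(3))
W=cam("wrist",s["tcp_pos"],s["ee_rot"])
x,y,a=587.9,-241.3,.058;c,sn=np.cos(a),np.sin(a);A=np.array([[c,-sn,0],[sn,c,0],[0,0,1]])
for L in ([[38,48,58.],[-38,48,58],[-38,-48,58],[38,-48,58]],[[34*.98-2,23,82.5],[34*.98-2,-23,82.5],[0,-23,76],[0,23,76]]):
    cv2.polylines(im,[proj(W,np.array(L)@A.T+[x,y,0]).astype(int)],True,(0,0,255),1)
cv2.imwrite("pics/w4b.png",im)
im=env.get_image("side")[:,:,::-1];cv2.imwrite("pics/d4.png",cv2.resize(im[200:360,280:440],None,fx=4,fy=3.7))
E
```

```text
5.7 [ 610.88286138 -237.97540847  183.45408571] [0.01123127 0.89914485 0.02499484] 0.59180020528356 [[ 0.059 -0.998 -0.002]
 [-0.998 -0.059  0.002]
 [-0.002  0.002 -1.   ]]
```

View pics/w4b.png

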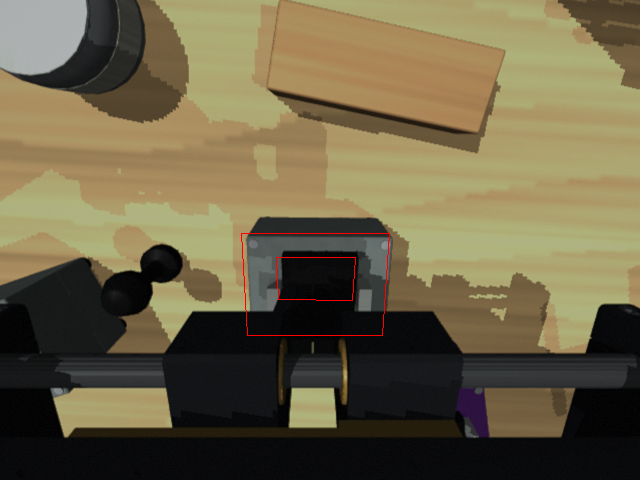

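View pics/d4.png

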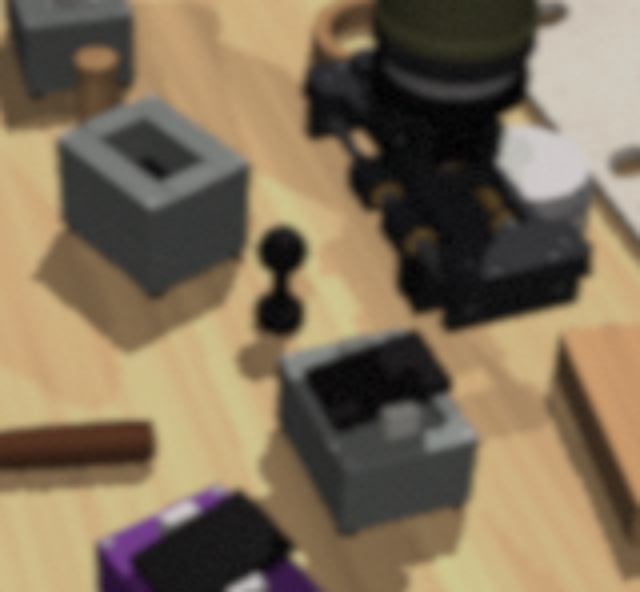

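The red outline is about 2–3 px left of the real box, so the fingertip needs +4 mm along tool x. I'll also move 3 mm further out toward the far end, then descend.

Emit:
send_rows(fingers=[1, 1, 1, 1, 1], offset=[[4, -3.5, 8], [4, -3.5, 18], [4, -3.5, 26], [4, -3.5, 31], [4, -3.5, 31]], angular=[[0, 0, 0], [0, 0, 0], [0, 0, 0], [0, 0, 0], [0, 0, 0]])

```text
t: 6.22
tcp_pos: [614.3, -241.9, 152.3]
ee_rot: [0.728, -0.686, -0.002, 0.001]
wrist_force: [-0.2, 0.8, -0.8]
finger_gap: 0.3
```

```bash
python3 - <<'E'
from h import *
s=env.sense();print(s["tcp_pos"],s["wrist_force"])
im=env.get_image("scene")[:,:,::-1];a=cv2.resize(im[200:310,160:260],None,fx=4,fy=4)
im=env.get_image("side")[:,:,::-1];b=cv2.resize(im[250:360,320:420],None,fx=4,fy=4)
cv2.imwrite("pics/e5.png",np.hstack([a,b]))
E
```

```text
[ 614.33025648 -241.88471887  152.2834541 ] [-0.1513368   0.75687507 -0.76405683]
```

View pics/e5.png

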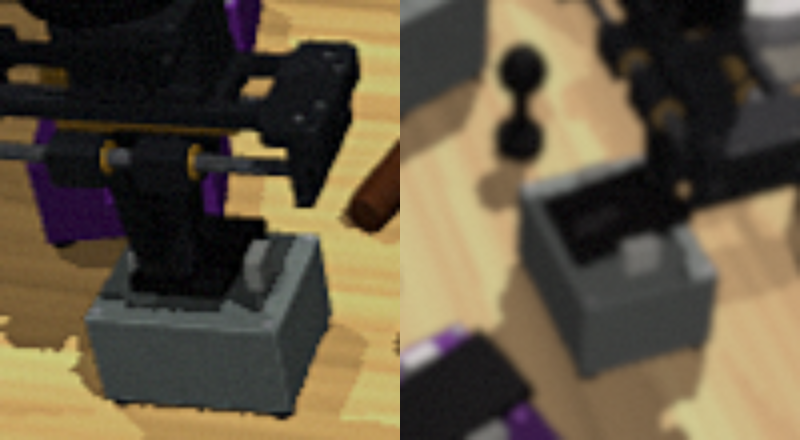

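```bash
python3 - <<'E'
from h import *
s=env.sense();T=R.from_quat(s["ee_rot"]).as_matrix()
im=env.get_image("scene")[:,:,::-1].copy();im2=env.get_image("side")[:,:,::-1].copy();
a=cv2.resize(im[200:310,160:260],None,fx=5,fy=5);b=cv2.resize(im2[250:360,320:420],None,fx=5,fy=5)
x,y,al=587.9,-241.3,.058;c,sn=np.cos(al),np.sin(al);A=np.array([[c,-sn,0],[sn,c,0],[0,0,1]])
pad=np.array([[32,23,82.],[32,-23,82],[-35,-23,69],[-35,23,69]])@A.T+[x,y,0]
tip=np.array([[17,9,64],[-17,9,64],[-17,-9,64],[17,-9,64.]])@T.T+s["tcp_pos"]
for n,t,o in(("scene",a,(160,200)),("side",b,(320,250))):
    for P,col in((pad,(0,0,255)),(tip,(0,255,0))):
        cv2.polylines(t,[((proj(cam(n),P)-o+.5)*5).astype(int)],True,col,1)
cv2.imwrite("pics/e6.png",cv2.resize(np.hstack([a,b]),None,fx=.8,fy=.8))
cv2.imwrite("pics/w6.png",env.get_image("wrist")[200:360,230:400,::-1].repeat(4,0).repeat(4,1)[:600])
E
```

```text
(no output)
```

View pics/e6.png

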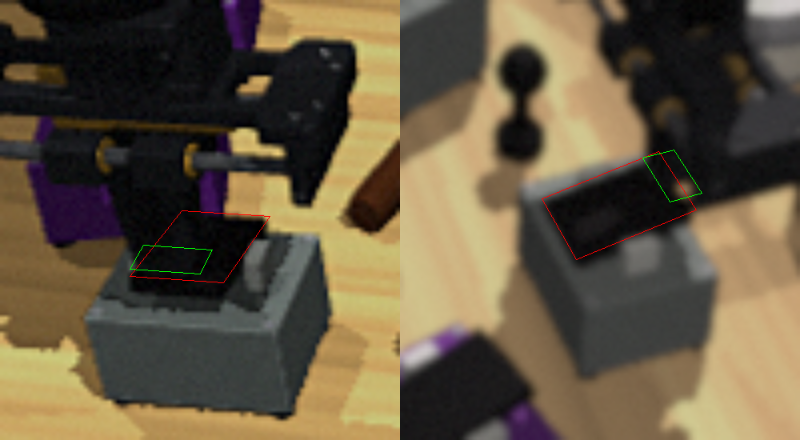

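View pics/w6.png

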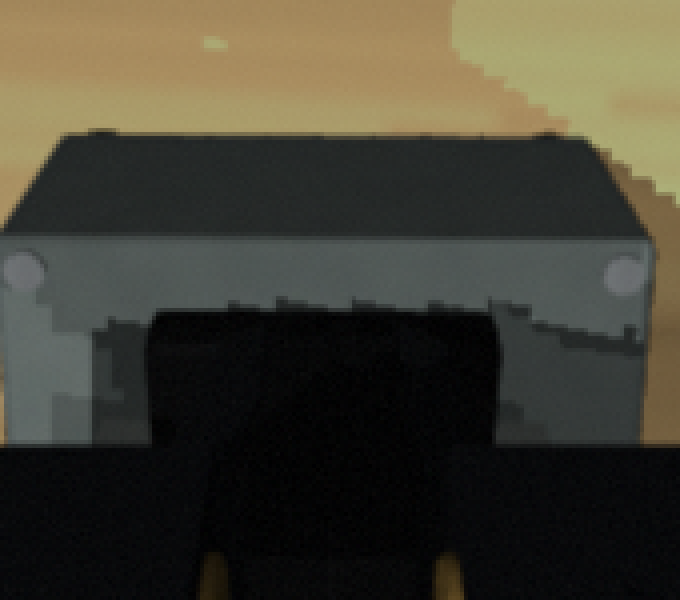

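The fingertip projects inside the paddle near its far edge in both fixed views, so I press.

Emit:
send_rows(fingers=[1, 1, 1, 1, 1], offset=[[0, 0, 3], [0, 0, 6], [0, 0, 8], [0, 0, 10], [0, 0, 12]], angular=[[0, 0, 0], [0, 0, 0], [0, 0, 0], [0, 0, 0], [0, 0, 0]])

```text
t: 6.88
tcp_pos: [616.2, -242.6, 142.5]
ee_rot: [0.728, -0.686, 0.001, -0.001]
wrist_force: [1.8, 0.0, 1.9]
finger_gap: 0.7
```

Emit:
send_rows(fingers=[1, 1, 1, 1, 1], offset=[[0, 0, 1.5], [0, 0, 3], [0, 0, 4], [0, 0, 5], [0, 0, 5]], angular=[[0, 0, 0], [0, 0, 0], [0, 0, 0], [0, 0, 0], [0, 0, 0]])

```text
t: 7.3
tcp_pos: [616.1, -242.7, 137.5]
ee_rot: [0.728, -0.686, 0.001, -0.001]
wrist_force: [3.5, 0.7, 2.9]
finger_gap: 0.3
```

Emit:
send_rows(fingers=[1, 1, 1, 1, 1], offset=[[0, 0, 1], [0, 0, 2], [0, 0, 3], [0, 0, 4], [0, 0, 4]], angular=[[0, 0, 0], [0, 0, 0], [0, 0, 0], [0, 0, 0], [0, 0, 0]])

```text
t: 7.72
tcp_pos: [616.3, -242.7, 135.6]
ee_rot: [0.728, -0.686, 0.001, -0.001]
wrist_force: [1.7, 2.4, 16.1]
finger_gap: 0.5
```

Hard stop: 16 N at tip z ≈ 71.6. I push slightly more to confirm, then retreat.

Emit:
send_rows(fingers=[1, 1, 1, 1], offset=[[0, 0, 0.5], [0, 0, 1], [0, 0, 1], [0, 0, 1]], angular=[[0, 0, 0], [0, 0, 0], [0, 0, 0], [0, 0, 0]])

```text
t: 8.05
tcp_pos: [616.3, -242.8, 135.4]
ee_rot: [0.728, -0.686, 0.001, -0.001]
wrist_force: [-0.9, 3.1, 22.0]
finger_gap: 0.4
```

Emit:
send_rows(fingers=[1, 1, 1, 1, 1, 1, 1, 1], offset=[[0, 0, -8], [0, 0, -25], [0, 0, -50], [0, 0, -85], [0, 0, -120], [0, 0, -120], [0, 0, -120], [0, 0, -120]], angular=[[0, 0, 0], [0, 0, 0], [0, 0, 0], [0, 0, 0], [0, 0, 0], [0, 0, 0], [0, 0, 0], [0, 0, 0]])

```text
t: 8.72
tcp_pos: [613.6, -242.4, 250.9]
ee_rot: [0.727, -0.686, -0.002, 0.001]
wrist_force: [-0.1, -0.3, -0.3]
finger_gap: 0.5
```

```bash
python3 - <<'E'
from h import *
s=env.sense();print(s["t"],s["tcp_pos"],s["wrist_force"])
im=env.get_image("scene")[:,:,::-1];cv2.imwrite("pics/s8.png",im);a=cv2.resize(im[220:320,170:260],None,fx=4,fy=4)
im=env.get_image("side")[:,:,::-1];cv2.imwrite("pics/d8.png",im);b=cv2.resize(im[260:360,330:430],None,fx=4,fy=4)
cv2.imwrite("pics/e8.png",np.hstack([a,b]))
cv2.imwrite("pics/w8.png",env.get_image("wrist")[:,:,::-1])
E
```

```text
8.7167 [ 613.587636   -242.43799102  250.88231514] [-0.08030554 -0.26764373 -0.27306097]
```

View pics/e8.png

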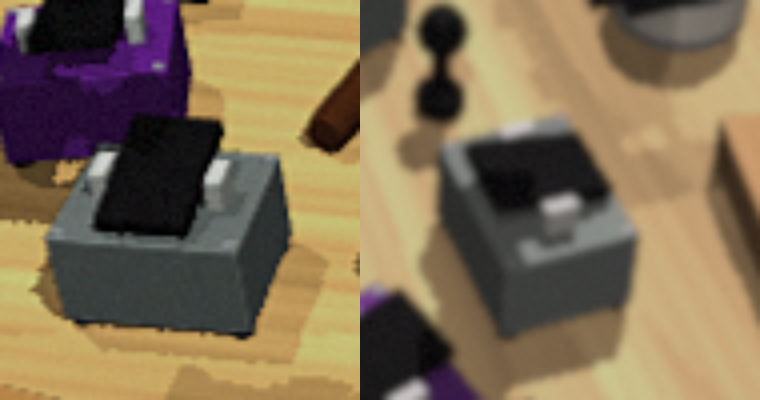

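View pics/s8.png

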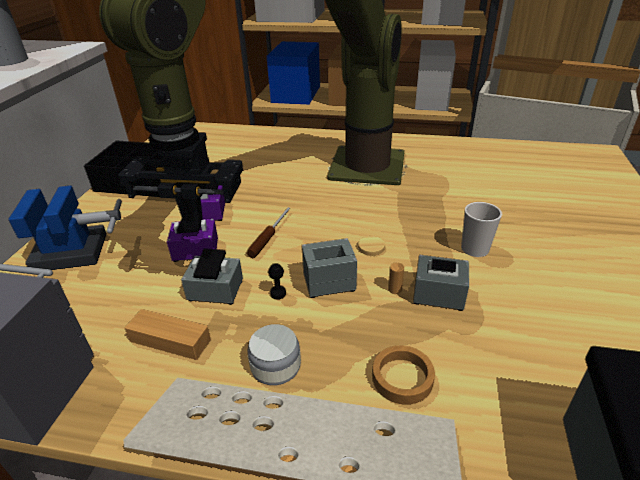

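The rocker's far end is down and everything else is in place. I'll check the tilt against projections of the on, level and off states.

```bash
python3 - <<'E'
from h import *
x,y,al=587.5,-241.6,.058;c,sn=np.cos(al),np.sin(al);A=np.array([[c,-sn,0],[sn,c,0],[0,0,1]])
a=cv2.resize(cv2.imread("pics/scene0.png")*0+cv2.imread("pics/s8.png"),None,fx=1,fy=1)[220:320,170:260];a=cv2.resize(a,None,fx=4,fy=4)
b=cv2.resize(cv2.imread("pics/d8.png")[260:360,330:430],None,fx=4,fy=4)
for n,t,o in(("scene",a,(170,220)),("side",b,(330,260))):
  for q,col in((.4,(0,255,0)),(.2,(0,255,255)),(0,(0,0,255))):
    th=.2-q;f=lambda u,v:[u*np.cos(th)-5*np.sin(th),v,71+u*np.sin(th)+5*np.cos(th)]
    P=np.array([f(34,23),f(34,-23),f(-34,-23),f(-34,23)])@A.T+[x,y,0]
    cv2.polylines(t,[((proj(cam(n),P)-o+.5)*4).astype(int)],True,col,1)
cv2.imwrite("pics/e9.png",np.hstack([a,b]))
E
```

```text
(no output)
```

View pics/e9.png

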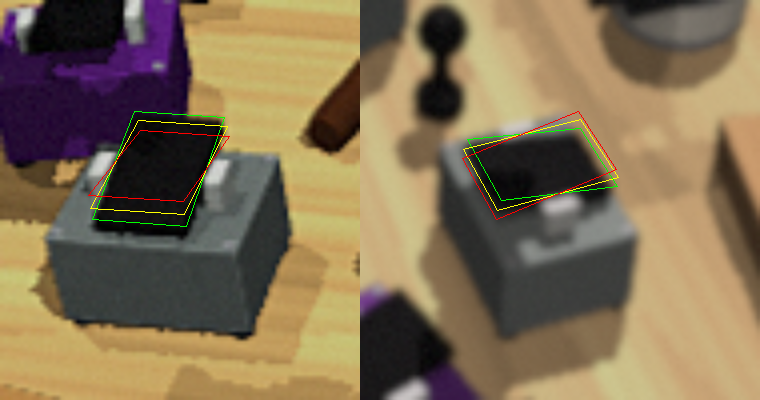

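The paddle matches the green (fully on) outline in both views. I hand the job in.

```bash
python3 -c "
from workcell import env
print(env.hand_in(), env.sense()['t'])"
```

```text
the job is handed in; nothing more can be done
the job is handed in; nothing more can be done
```

I pressed the sunken reset key fully home, lifted out of the well, then tipped the grey power box's rocker fully on and backed away. The job was handed in at about 9 s of the 48 s allowed; `hand_in` gives no verdict.

- **Reset key:** the closed fingers reached the hard stop, where force rose to 23 N with only 0.2 mm of further movement. I held it there for about 0.4 s before lifting straight out. I never measured the key's return directly; I am relying on its spring.
- **Rocker:** I pressed the raised far end down to its hard stop, at 22 N with the tip about 71 mm above the bench. In both fixed cameras afterwards, the paddle matches the projected outline for fully on.
- **Everything else:** in the final scene picture the three boxes and the bystanders look unmoved, by eye rather than measured. The arm never went near the start box's raised key or the purple look-alikes. The wrist force is back to about zero, with the tool 180 mm above the bench.
- **Disagreements:** my estimate of the power box was 2–3 px off in the wrist view, so I moved the press point by about 4 mm before pressing. At first the scene picture suggested the fingertip was off to one side. Projecting the fingertip into both fixed cameras showed it was on the paddle.

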